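# Recolour a tile joint with a grout pen under a utensil rail

### The job

Take the orange grout pen out of its stand and draw its nib slowly and with only a few newtons of pressure, in one pass, along the joint where the tiles meet the grey sill, from the green tape mark to the red one, keeping the nib lightly pressed into the corner, touching both tiles and sill, all the way; the steel rail above means the pen and gripper must lean back. Then put the pen back upright in its stand, seated on its collar, and leave the canister, soap bottle and mug where they stand.

Things in the scene. Friction and masses are not known exactly. Their poses are not given: they have to be found in the camera images.
- pen: Loose pen, 65 to 110 g, upright in its stand, nib down; z up along it. Black nib with 8 mm ball end: pushed in by an unknown 0 to 14 mm (hidden in the stand, stiff: find by touch); its lowest point lies at z = 0 to 14 mm. White shank 10 to 14 mm thick, z = 28 to 55; grey collar 30 mm thick, z = 55 to 63; orange 22 x 22 mm barrel, faces square to x and y, z = 63 to 140: grip here.
- stand: Fixed white block 90 x 90 mm, 60 mm high, with an upright 21 mm round through hole in its middle, slightly chamfered. Origin at the centre of its underside, z up. The pen hangs in the hole, collar on the block's top, its origin then 5 mm above the worktop. It may be the nearer or the farther of stand and canister.
- stand_hole (a point): Centre of the hole's mouth, on the block's top face, 60 mm above the worktop.
- wall_end: Fixed rigid tiled end of a low wall, 266 mm wide (y), 66 mm thick, 208 mm high with its wooden cap; it carries tiles, sill and rail. Origin on the worktop under the middle of the tiled face, which is the plane x = 0 and looks to the body's -x (about world +y); z up. The joint is the straight inner corner of tiles and sill.
- tiles: The wall's upright beige tiled face, fixed, 260 mm wide, 200 mm high; origin and axes those of wall_end, face in the plane x = 0.
- sill: Level grey ledge at the foot of the tiles, fixed, 260 mm wide (y), 10 mm high, reaching 75 mm out from the tiles (x = -75 mm to 0); origin and axes those of wall_end.
- rail_mid (a point): Middle of the fixed steel rail, 12 mm diameter, 240 mm long along wall_end's y, 45 mm in front of the tiles, 180 mm above the worktop, on a bracket to the wall near each end. An upright gripper over the joint hits rail or wall; leaning back about 40 degrees, top away from the tiles, it passes below and in front. Axes as wall_end's.
- seam_start (a point): Point in the corner line of tiles and sill at the inner edge of the green tape mark, 10 mm above the worktop: the stroke begins here (y = +75 mm of wall_end; axes as wall_end's). With the nib in the corner, touching both, its ball's centre lies 4 mm in front of the tiles and 4 mm above the sill.
- seam_end (a point): The same at the inner edge of the red tape mark, 150 mm from the start along wall_end's -y, where the stroke ends.
- canister: Bystander: loose cream jar with black lid, 84 mm diameter, 120 mm high, standing nearer or farther than the stand. Origin at the centre of its underside, z up.
- soap: Bystander: loose amber soap bottle, 56 mm diameter, 150 mm high, behind the wall (beyond its untiled back). Origin at the centre of its underside, z up.
- mug: Bystander: loose white mug, 76 mm diameter, 90 mm high, beside the wall's near end (red mark). Origin at the centre of its underside, z up.
There are look-alikes about, which are no part of the job. There is more than one size of the pen; the job needs the largest.

How it is judged:
By the outcome, as a careful person would: the job done as asked, in the order asked, and still so for the second after the job is handed in, with the robot touching nothing.
It also fails if it takes over 72 s, if anything falls off the work surface, if the arm or the gripper's body presses on something with over 40 N, if the wrist force passes 120 N, or if a joint passes its speed limit or range.

### The arm

A 6-joint arm with a two-finger parallel gripper is mounted at the origin on the work surface. World frame = base frame: x ahead of the robot, y to its left, z up, the work surface at z = 0. Lengths are in m, angles in degrees, forces in N, time in s.
With the tool pointing down it reaches from about 0.375 to 0.75 m from the base axis. Payload 9 kg.
Tool frame: the origin (TCP) lies where the fingers leave the gripper's body, on its centre line; the fingertips stand 73 mm ahead of it and the grasp point (between the pads) lies 54 mm ahead of it (robot.tip_reach is the distance from the TCP to the fingertips, in m); z points along the fingers, y is the line along which they close (so a half turn about z gives the same grasp; the last joint's range is limited). The gripper opens to 85 mm and grips with 20 to 120 N. Pads are 22 mm wide; open, the fingers measure 114 mm over their backs; the gripper's body (76 mm by 85 mm) begins 54 mm behind the grasp point. The pads swing forward as they close: fully open they stand 13 mm farther back than shut.
Start: joints at [51.297, 5.964, 5.575, 89.605, 0, 77.527], TCP at [0.265, 0.538, 0.304] pointing down, gripper open.
Joint ranges: [-171.21, 171.21], [-48.23, 106.86], [-62.78, 66.21], [-105.2, 120.99], [-86.42, 89.51], [-180, 180]. Speed limits (degrees/s): [127.2, 127.2, 147.25, 180, 180, 180].

### API

Orientations are given as [roll, pitch, yaw] about the fixed x, y, z axes, in that order (R = Rz(yaw) Ry(pitch) Rx(roll)).
In Python, from plant import robot gives the robot as it stands. Calls block until the motion is done:
- robot.move_pose(position, orientation): joint-space move of the TCP to a pose.
- robot.line_to(position, vel=0.15, rotation=None, guard=None): straight line of the TCP; rotation=None keeps the orientation; vel is the mean speed in m/s. With guard (N) it stops when the force on the tool has changed by that much, and returns True; else False.
- robot.goto_joints(angles): joint-space move.
- robot.set_gripper(opening): finger opening in m; the grip force is fixed at half the most; returns when the fingers have stopped.
- robot.pause(seconds).
- robot.ik(position, orientation): joint angles nearest the present ones, or None.
- robot.observe(): the state.
- robot.grab_frame(name): name is "scene" or "top"; returns the picture (480x640x3 uint8, blue, green, red); there is no depth.
- robot.get_calibration(name): a dict with "vertical_fov" (degrees; the focal length in pixels is half the picture's height over the tangent of half this angle, whatever the lens; pixels are square), "cx", "cy" (the principal point, pixels), "rvec" (rotation vector, rad) and "tvec" (3), from world to camera coordinates, as OpenCV has them. Camera axes: x right, y down, z forward; pixel columns grow to the right and rows downward; lengths in m; the calibration is good to about 2 mm. A picture is of the moment at which its call begins. get_calibration takes no time and is no camera call.
A pose or a line that the arm cannot do raises robot.IKError and nothing moves.
- robot.job_done(): hands the job in; it is judged then, once.
The state is a dict: "time": time; "q": joint angles; "qvel": joint speeds; "joint_torque": joint torques, N m; "tool_pos": TCP position; "tcp_rot": TCP orientation; "ft_force": force on the tool from outside, world axes, zero at the start; "torque": the same for the moment, N m; "gripper_width": finger opening in m; "gripper_force": force on a finger pad.
Only numpy, scipy, OpenCV 4.12 (cv2) and the standard library are available. Lean on these libraries where they do the work, as an engineer would, in place of code of your own. Each camera call takes 0.05 s, during which the arm holds its last target. There are 200 camera calls.

## Working session

There is one attempt and no reset: what is moved stays moved. The work goes in short steps, each a Python script; the robot and the scene stay as the last script left them, time stands still between calls to the robot, and variables do not carry over. Pictures are saved under pics/ and viewed, at most 10 in all, crops included, and the job is handed in when it is done.

```bash
ls; mkdir -p pics; python3 - <<'E'
from plant import robot
import cv2
for n in("scene","top"):
    cv2.imwrite(f"pics/{n}0.png",robot.grab_frame(n)); print(n,robot.get_calibration(n))
o=robot.observe(); print(o)
E
```

```text
pics
scene {'vertical_fov': 49.78714952050371, 'cx': 318.37356982318386, 'cy': 242.00713401181218, 'rvec': array([ 1.77276866,  1.94141563, -0.62869236]), 'tvec': array([ 0.0370229 , -0.33724269,  1.27354967])}
top {'vertical_fov': 53.1589977335135, 'cx': 331.9610908793251, 'cy': 240.03759159728097, 'rvec': array([ 2.18995851, -2.14514607,  0.08842639]), 'tvec': array([0.00521152, 0.54570611, 1.00944984])}
{'time': 0.1, 'q': array([ 5.12972343e+01,  5.99623223e+00,  5.53106917e+00,  8.96046556e+01,
       -2.29355626e-04,  7.75268181e+01]), 'qvel': array([ 0.03228822, -0.1722132 ,  0.06988264,  0.11152812,  0.04651832,
        0.11965233]), 'joint_torque': array([ 7.37413997e-03, -5.58208466e+01,  5.04716957e+01,  1.30417358e-02,
       -2.52293430e-04, -2.27803883e-05]), 'tool_pos': array([0.26503434, 0.53804977, 0.30318517]), 'tcp_rot': array([-1.79931780e+02, -1.48556650e-02,  1.53770407e+02]), 'ft_force': array([-0.30735782,  0.15890176, -0.41538328]), 'torque': array([ 0.00673007, -0.03281174,  0.01632991]), 'gripper_force': 0.0, 'gripper_width': 0.08515543806455031}
```

View pics/scene0.png

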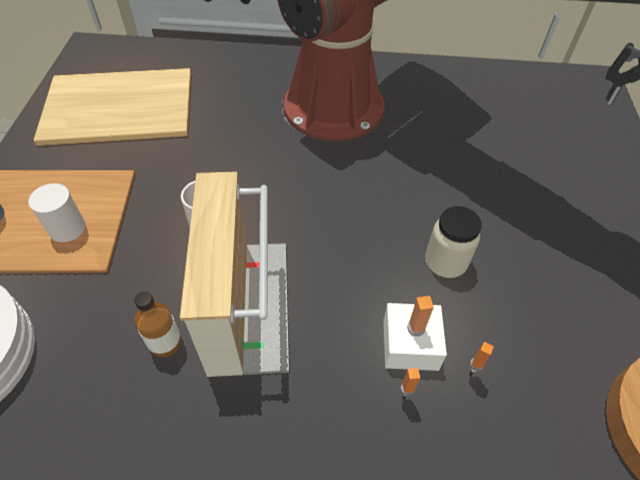

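View pics/top0.png

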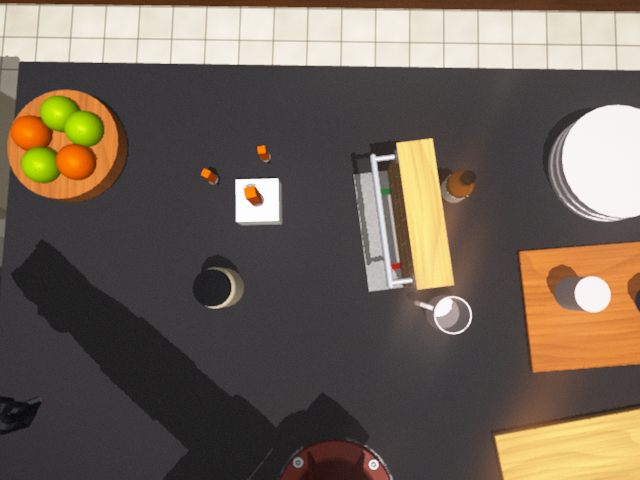

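The orange candidates are:
- the pen in the stand: top (252,194), scene (421,315)
- a small loose pen: top (263,153), scene (410,382)
- a second small loose pen: top (209,175), scene (482,357)
- the oranges in the bowl: top (30,133) and (76,161)

I choose the one in the white stand, which is also the largest. The red mark is at top (396,266), scene (252,265). The green mark is at top (385,191), scene (253,345). Next I check the choice in a close crop.

```bash
python3 - <<'E'
import cv2,numpy as np
t=cv2.imread("pics/top0.png");s=cv2.imread("pics/scene0.png")
def c(im,x,y,w,h,W,H): return cv2.resize(im[y:y+h,x:x+w],(W,H),interpolation=cv2.INTER_CUBIC)
m=np.zeros((600,800,3),np.uint8)
m[:300,:400]=c(t,190,140,100,75+0,400,300); m[300:,:400]=c(s,375,290,120,90,400,300)
m[:300,400:]=cv2.convertScaleAbs(c(t,335,140,200,150,400,300),alpha=1.3); m[300:,400:]=c(s,180,235,200,150,400,300)
cv2.imwrite("pics/crop.png",m)
E
```

```text
(no output)
```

View pics/crop.png

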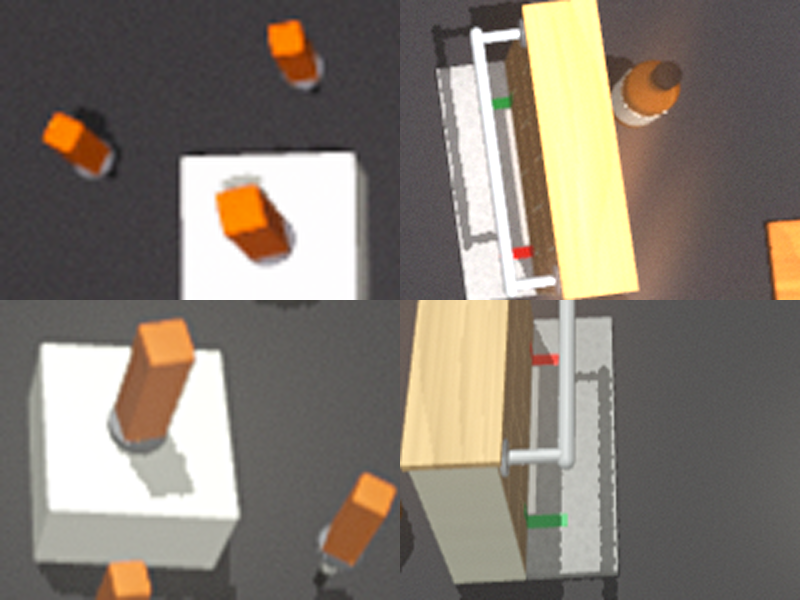

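The crop confirms the choice. The stand's pen is clearly bigger than the two loose ones, and the joint can be seen in both views, ending at the tape marks. Now I measure.

```bash
cat >h.py <<'E'
import cv2,numpy as np
from plant import robot
C={}
for n in("scene","top"):
    k=robot.get_calibration(n); f=240/np.tan(np.radians(k["vertical_fov"]/2))
    R=cv2.Rodrigues(k["rvec"])[0]; C[n]=(np.array([[f,0,k["cx"]],[0,f,k["cy"]],[0,0,1]]),R,np.array(k["tvec"]))
def ray(n,uv):
    K,R,t=C[n]; d=R.T@np.linalg.solve(K,np.array([*uv,1.])); return -R.T@t,d
def onz(n,uv,z):
    o,d=ray(n,uv); return o+d*(z-o[2])/d[2]
def tri(a,b):
    K=[C[n][0]@np.c_[C[n][1],C[n][2]] for n in("scene","top")]
    X=cv2.triangulatePoints(K[0],K[1],np.array(a,float).reshape(2,1),np.array(b,float).reshape(2,1)); return X[:3,0]/X[3,0]
def px(n,X):
    K,R,t=C[n]; p=K@(R@np.array(X)+t); return p[:2]/p[2]
E
python3 - <<'E'
from h import *
np.set_printoptions(precision=4,suppress=True)
I={n:cv2.imread(f"pics/{n}0.png") for n in C}
H={n:cv2.cvtColor(I[n],cv2.COLOR_BGR2HSV) for n in C}
for n in C: print(n,"cam",-C[n][1].T@C[n][2])
def blobs(m,a=6):
    k,l,st,ce=cv2.connectedComponentsWithStats(m.astype(np.uint8)); return [(l==i,st[i],ce[i]) for i in range(1,k) if st[i][4]>=a]
roi={"top":{"stand":(225,170,65,60),"g":(372,185,25,15),"r":(385,258,20,15),"sill":(345,160,70,135)},
 "scene":{"stand":(375,290,75,85),"g":(238,335,35,20),"r":(240,257,30,18),"sill":(235,235,65,145)}}
for n in C:
    h=H[n]
    for c,(lo,hi) in {"g":(45,75),"r":(-1,8)}.items():
        x,y,w,hh=roi[n][c]; s=h[y:y+hh,x:x+w].astype(int)
        m=(s[...,0]>=lo)&(s[...,0]<=hi)&(s[...,1]>140)&(s[...,2]>50)
        for b,st,ce in blobs(m): print(n,c,st[:5]+[x,y,0,0,0],ce+[x,y])
    x,y,w,hh=roi[n]["stand"]; s=h[y:y+hh,x:x+w].astype(int)
    print("white levels",np.percentile(s[...,2][s[...,1]<60],[10,30,50,70,90]))
    o=(s[...,0]<20)&(s[...,1]>120)&(s[...,2]>60)
    print("orange levels",np.percentile(s[...,2][o],[10,30,50,70,90]))
    print(s[:, [10,20,30,40,50],2][::4])
# profile rows across sill in top and scene
print("top rows")
for r in(200,225,250): print(r,I["top"][r,350:420].sum(1)//3)
print("scene rows")
for r in(300,320,335): print(r,I["scene"][r,235:295].sum(1)//3)
E
```

```text
scene cam [1.031  0.04   0.8201]
top cam [0.4488 0.003  1.0561]
scene r [246 263  13   4  52] [252.  264.5]
white levels [ 95. 100. 174. 255. 255.]
orange levels [143.  159.  161.  237.8 246. ]
[[ 96  98  99  98  95]
 [ 95  98  97 101  97]
 [ 99 100  98 102 243]
 [ 98 108  97 131 241]
 [ 93 255 255 138 246]
 [116 255 255 144 156]
 [149 255 255 143 161]
 [157 255 255 143 159]
 [157 255 255 147 160]
 [157 255 255 160 160]
 [159 255 255 161 180]
 [157 255 255 112 186]
 [158 255 255 186 188]
 [158 255 255 255 187]
 [157 255 255 255 186]
 [157 255 255 255 255]
 [157 175 176 208 238]
 [158 174 175 177 176]
 [152 173 175 175 176]
 [152 176 177 176 174]
 [ 94  70  71 247 109]
 [ 96  75  94 245  76]]
top g [382 189   8   5  29] [385.3793 191.0345]
top r [391 263  11   6  54] [396.5556 265.7222]
white levels [ 64.  68. 135. 254. 254.]
orange levels [124.4 149.  230.  252.  252. ]
[[ 68  65  66  68  66]
 [ 62  68  68  68  69]
 [ 64  82 129 183 229]
 [203 254 254 254 254]
 [204 230 231 254 254]
 [203 252 187 254 254]
 [185 251 245 254 254]
 [155 250 152 254 254]
 [159 254 151 254 254]
 [156 254 
[... 1062 characters left out ...]
64 179 176 162 123 123 123 123
 124 123 123 124 118 129 172 207 215 224 224 203 191 166 148 193 194 192
 189 189 189 191 192 189 187 189 183 127 124 122 116 117 143 192  98  85
  90  90  86  88  91  88]
320 [ 89  89  91  88  89  93  91  89  90 131 181 179 176 137 123 122 124 125
 125 125 122 121 121 120 120 139 185 183 180 181 193 193 191 189 190 189
 190 191 190 191 188 193 192 192 186 122 117 122 122 121 120 132 147  93
  88  88  87  89  86  89]
335 [ 89  88  88  88  91  92  94  84 106 167 182 179 163 119 120 119 120 118
 119 121 122 124 123 121 120 141 197 194 195 195 195 193 189 188 188 187
 188 190 189 187 189 192 195 196 191 126 113 121 120 121 116 138 191  86
  80  86  87  87  87  86]
```

```bash
python3 - <<'E'
from h import *
np.set_printoptions(precision=4,suppress=True)
I={n:cv2.imread(f"pics/{n}0.png") for n in C}
roi={"top":(225,170,65,60),"scene":(375,285,75,90)}
pen={};st={}
def big(m):
    k,l,s,c=cv2.connectedComponentsWithStats(m.astype(np.uint8)); i=1+np.argmax(s[1:,4]); return (l==i)
def quad(m):
    ys,xs=np.nonzero(m); hull=cv2.convexHull(np.c_[xs,ys].astype(np.float32))
    return cv2.approxPolyN(hull,4)[0] if hasattr(cv2,"approxPolyN") else hull
for n in C:
    x,y,w,h=roi[n]; k=4
    s=cv2.resize(I[n][y:y+h,x:x+w],None,fx=k,fy=k,interpolation=cv2.INTER_CUBIC)
    hs=cv2.cvtColor(s,cv2.COLOR_BGR2HSV).astype(int)
    o=big((hs[...,0]<20)&(hs[...,1]>130)&(hs[...,2]>200))
    wh=big((hs[...,1]<50)&(hs[...,2]>215))
    for d,m in((pen,o),(st,wh)):
        q=quad(m).reshape(-1,2).astype(float); d[n]=(q+.5)/k-.5+[x,y]
    ys,xs=np.nonzero(o); pen[n+"c"]=(np.array([xs.mean(),ys.mean()])+.5)/k-.5+[x,y]
    print(n,"pen",pen[n].tolist(),pen[n+"c"],"\n stand",st[n].round(1).tolist())
def centre(q):
    q=q[np.argsort(np.arctan2(*(q-q.mean(0)).T[::-1]))]
    a,b,c,d=q; L=np.cross([*a,1],[*c,1]); M=np.cross([*b,1],[*d,1]); p=np.cross(L,M); return p[:2]/p[2]
pt=tri(centre(pen["scene"]),centre(pen["top"])); print("pen top",pt, "centroids",tri(pen["scenec"],pen["topc"]))
stc=tri(centre(st["scene"]),centre(st["top"])); print("stand top c",stc)
for n in C:
    for nm,q,z in(("pen",pen[n],pt[2]),("stand",st[n],stc[2])):
        X=np.array([onz(n,p,z)[:2] for p in q]); X=X[np.argsort(np.arctan2(*(X-X.mean(0)).T[::-1]))]
        e=np.roll(X,-1,0)-X; print(n,nm,X.mean(0),"side",np.linalg.norm(e,axis=1),"ang",(np.degrees(np.arctan2(e[:,1],e[:,0]))%90).round(1))
# joint strip edges, rail, cap
def cross(a,th,i0,i1,up):
    for i in range(i0,i1):
        if (a[i]<th<=a[i+1]) if up else (a[i]>=th>a[i+1]): return i+(a[i]-th)/(a[i]-a[i+1])
P={}
for n,rows,c0,c1 in(("top",range(198,256,3),380,402),("scene",range(275,338,3),238,255)):
    for e in("in","out"):
        L=[]
        for r in rows:
            a=I[n][r].sum(1)/3
            # peak of strip
            j=c0+np.argmax(np.where(np.arange(c0,c1)<c0+0,0,a[c0:c1])) if n=="scene" else None
            if n=="top":
                pr=386.5+ (r-200)*0.155+2.5
                j=int(round(pr))-2+np.argmax(a[int(round(pr))-2:int(round(pr))+3])
                u=cross(a,130,j-1,j+5,False) if e=="in" else cross(a,150,j-5,j,True)
            else: u=cross(a,135,j-6,j,True) if e=="in" else cross(a,150,j-1,j+7,False)
            if u: L.append(onz(n,(u,r),0.010)[:2])
        L=np.array(L); f=np.polyfit(L[:,0],L[:,1],1); res=L[:,1]-np.polyval(f,L[:,0])
        print(n,e,len(L),"y at x=.5,.65:",np.polyval(f,[.5,.6]),"slope deg",np.degrees(np.arctan(f[0])),"rms",res.std())
for n,c,p in(("top","g",(385.4,191)),("top","r",(396.5,265.7)),("scene","r",(252,264.5))): print(n,c,onz(n,p,.01))
g=I["scene"][335:356,240:272]; hs=cv2.cvtColor(g,cv2.COLOR_BGR2HSV).astype(int); print(hs[::2,8:20:3])
for n,b in (("top",(375,183,395,200)),("top",(388,258,405,272)),("scene",(243,258,262,270)),("scene",(243,337,265,352))):
    x,y,X,Y=b; g=I[n][y:Y,x:X].astype(int); d=(g[...,2]-g[...,1]); print(n,b,"\n",d)
E
```

```text
scene pen [[420.0166702270508, 309.5500011444092], [415.8636360168457, 297.0909090042114], [429.38636779785156, 295.1590909957886], [433.4749984741211, 307.42499923706055]] [424.6253 302.345 ] 
 stand [[389.1, 352.8], [386.9, 302.7], [440.4, 305.1], [446.2, 355.4]]
top pen [[245.56600379943848, 198.84476470947266], [243.1906566619873, 187.56186866760254], [253.85493850708008, 185.42901229858398], [256.313289642334, 196.31599044799805]] [249.6999 192.0336] 
 stand [[235.6, 221.5], [234.9, 179.1], [278.1, 177.9], [278.4, 220.9]]
pen top [0.6249 0.176  0.1416] centroids [0.6248 0.176  0.1413]
stand top c [0.6245 0.1765 0.0566]
scene pen [0.6248 0.1758] side [0.0218 0.021  0.0215 0.0214] ang [15.  15.3 14.1 14.6]
scene stand [0.6246 0.1761] side [0.0914 0.0907 0.0915 0.0905] ang [2.6 2.4 2.7 2.4]
top pen [0.6248 0.1762] side [0.022  0.0211 0.0227 0.0213] ang [14.6 12.6 13.9 14.5]
top stand [0.6249 0.1768] side [0.0919 0.0919 0.0908 0.0901] ang [2.2 2.6 3.3 1.9]
top in 20 y at x=.5,.65: [-0.1314 -0.1167] slope deg 8.344338948732958 rms 0.0001460431979022465
top out 20 y at x=.5,.65: [-0.1
[... 5643 characters left out ...]
-77    4]
 [ -36  -64  -69  -68  -65  -69  -69  -70  -65  -68  -71  -70  -66  -68
   -71  -69  -69  -86 -107 -104  -79    2]
 [ -25  -65  -73  -68  -71  -68  -67  -68  -72  -70  -69  -70  -70  -71
   -71  -68  -68  -75 -101 -100  -73    2]
 [ -18  -56  -61  -59  -53  -50  -48  -50  -48  -49  -46  -36  -36  -38
   -33  -25  -17  -14  -36  -33  -26    2]
 [   1  -18  -21  -19  -19  -13  -14  -13  -13  -14   -9   -7   -6   -3
    -4    0    2    4    3    2    2    2]
 [  10    3    3    3    2    3    2    2    1    1    2    1    1    2
     3    1    3    1    1    1    1    0]
 [  10   -2    2    2    0    1    2    0    1    1    2    1    0   -1
     1   -2    0   -1   -2    0   -2   -1]]
```

The two views agree to about 0.3 mm on the joint line and on the pen and stand centres. Next I get the seam ends from the inner tape edges and check reachability.

```bash
cat >>h.py <<'E'
from scipy.spatial.transform import Rotation as Ro
a=np.radians(8.3); d=np.array([np.cos(a),np.sin(a),0]); nrm=np.array([-np.sin(a),np.cos(a),0]); Z=np.array([0,0,1.])
def rpy(M): return Ro.from_matrix(M).as_euler("xyz",degrees=True)
def lean(th,s): 
    t=np.radians(th); z=-np.cos(t)*Z-np.sin(t)*nrm; x=s*d; return np.c_[x,np.cross(z,x),z]
E
python3 - <<'E'
from h import *
np.set_printoptions(precision=4,suppress=True)
P0=np.array([.55,-.1242,.01])
for n,c,p in(("top","g",(389,193.3)),("scene","g",(245,342.5)),("top","r",(398,263.0)),("scene","r",(247,267.2))):
    X=onz(n,p,.01); print(n,c,X,"s along",(X-P0)@d,"off",(X-P0)@nrm)
for n,p in(("top",(263,149)),("top",(209,173))): print("small pen top",onz(n,p,.08))
print("canister lid",onz("top",(213,288),.12))
for s,yaw in((-1,-165.7),(1,14.3)):
    q=robot.ik([.6248,.176,.159],[180,0,yaw]); print(s,"grasp",q)
    q=robot.ik([.6248,.176,.30],[180,0,yaw]); print(s,"lift",q)
    for sa in(76,0,-76):
        for th in (40,):
            R=lean(th,s); ball=P0+sa/1e3*d+.004*(nrm+Z); tcp=ball-R[:,2]*.15
            print(s,sa,tcp,robot.ik(tcp,rpy(R)))
E
```

```text
top g [ 0.6531 -0.107   0.01  ] s along 0.10450478669146523 off 0.002116151762141706
scene g [ 0.6541 -0.1062  0.01  ] s along 0.1056228291593321 off 0.002732134796276212
top r [ 0.4996 -0.1281  0.01  ] s along -0.050402615895985076 off 0.003373187314286687
scene r [ 0.5015 -0.1287  0.01  ] s along -0.04869274503325763 off 0.002537988025313488
small pen top [0.728  0.1635 0.08  ]
small pen top [0.6751 0.2741 0.08  ]
canister lid [0.4382 0.2449 0.12  ]
-1 grasp [  4.2151  15.7442   1.3944  75.6502   0.     -10.0849]
-1 lift [  4.2151  14.7239  14.8873  90.1634   0.     -10.0849]
-1 76 [ 0.6107 -0.0139  0.1289] [  0.3182   9.1833 -15.1846  58.9862 -39.5358 -10.3725]
-1 0 [ 0.5355 -0.0248  0.1289] [ -0.8593  -4.2529 -29.0268  57.6183 -39.3897 -11.886 ]
-1 -76 [ 0.4603 -0.0358  0.1289] [ -2.4509 -19.5469 -42.3395  58.3114 -39.1613 -13.9208]
1 grasp [  4.2151  15.7442   1.3944  75.6502   0.     169.9151]
1 lift [  4.2151  14.7239  14.8873  90.1634   0.     169.9151]
1 76 [ 0.6107 -0.0139  0.1289] [  0.3182   9.1833 -15.1846  58.9862 -39.5358 169.6275]
1 0 [ 0.5355 -0.0248  0.1289] [ -0.8593  -4.2529 -29.0268  57.6183 -39.3897 168.114 ]
1 -76 [ 0.4603 -0.0358  0.1289] [ -2.4509 -19.5469 -42.3395  58.3114 -39.1613 166.0792]
```

```bash
python3 - <<'E'
from h import *
np.set_printoptions(precision=3,suppress=True)
o=[180,0,-165.7]
robot.move_pose([.6248,.1762,.26],o); robot.set_gripper(.05)
hit=robot.line_to([.6248,.1762,.159],.12,guard=8); print("hit",hit)
s=robot.observe();print(s["tool_pos"],s["ft_force"],s["gripper_width"])
if not hit:
    robot.set_gripper(0.0)
    s=robot.observe();print(s["ft_force"],s["torque"],s["gripper_width"],s["gripper_force"])
    print(robot.line_to([.6248,.1762,.27],.1,guard=8))
s=robot.observe();print(s["time"],s["tool_pos"],s["ft_force"],s["torque"],s["gripper_width"])
I=robot.grab_frame("scene"); T=robot.grab_frame("top")
cv2.imwrite("pics/lift.png",np.hstack([cv2.resize(I[150:390,330:490],(400,600)),cv2.resize(T[100:280,150:330],(400,600))]))
cv2.imwrite("pics/lift_s.png",I)
E
```

```text
hit False
[0.625 0.176 0.16 ] [ 0.463  0.602 -0.052] 0.05016635666993825
[0.083 0.716 5.596] [0.071 0.036 0.032] 0.0214633904926994 58.929553627967834
False
5.0083 [0.625 0.176 0.269] [-0.307  0.051 -1.165] [ 0.     0.015 -0.037] 0.02121966124243463
```

View pics/lift.png

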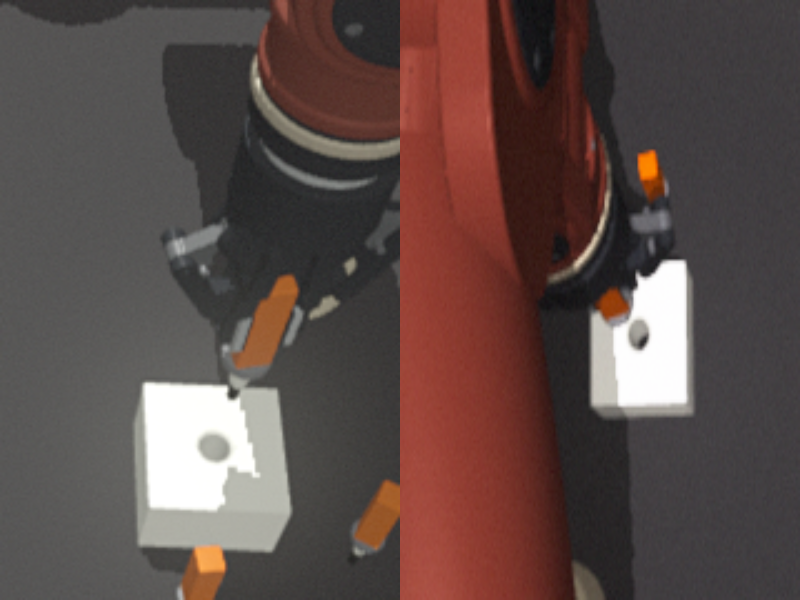

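The pen is held straight in the pads. The nib tip is at about scene (423,307), and the free hole is at scene (416,329) and top (258,200). Now I lean back, go in along the pen axis and touch the sill.

```bash
cat >>h.py <<'E'
P0=np.array([.55,-.1242,.01]); RL=lean(40,-1); OL=rpy(RL)
def tcp(s,out,up,L): return P0+s*d+out*nrm+up*Z-RL[:,2]*L   # ball centre s along, out of tiles, up from sill
def F(n=6):
    f=[]
    for _ in range(n): f.append(robot.observe()["ft_force"]); robot.pause(.02)
    f=np.mean(f,0); return np.array([f@d,f@nrm,f[2]])
E
python3 - <<'E'
from h import *
np.set_printoptions(precision=4,suppress=True)
print("hole",tri((416,328.8),(257.6,199.9)))
o,r=ray("scene",(423.2,307.2)); t=(.6248-o[0])/r[0]; print("nib tip",o+r*t,"=> pen z",(o+r*t)[2]-.115)
p=tcp(.104,.014,.014,.151)
robot.line_to(p-RL[:,2]*.12,.2,rotation=OL)
robot.line_to(p,.15,guard=6)
robot.pause(.3); f0=F(10); print("f0",f0,robot.observe()["tool_pos"],p)
q=np.array(robot.observe()["tool_pos"])
h=robot.line_to(p-[0,0,.03],.012,guard=1.5)
s=robot.observe(); print(h,s["tool_pos"],F()-f0,s["time"],s["gripper_width"])
E
```

```text
hole [0.6249 0.1762 0.055 ]
nib tip [0.6248 0.1762 0.1265] => pen z 0.01153354402880745
f0 [ 0.063   0.0741 -0.8576] [0.6369 0.0008 0.1398] [0.6369 0.0007 0.1397]
True [0.6368 0.0008 0.1227] [0.3703 1.5375 5.2615] 8.8083 0.021259107571063585
```

```bash
python3 - <<'E'
from h import *
np.set_printoptions(precision=4,suppress=True)
def st(): return np.array(robot.observe()["tool_pos"])
def rel(p): 
    v=p-P0; return np.array([v@d,v@nrm,v[2]])
p=st()+[0,0,.0012]; robot.line_to(p,.01); robot.pause(.3); f0=F(10); print("f0",f0)
# settle sill height slowly
h=robot.line_to(p-[0,0,.004],.003,guard=.8); z1=st(); print("sill",h,rel(z1),F()-f0)
p=st()+[0,0,.0008]; robot.line_to(p,.01)
h=robot.line_to(p-nrm*.012,.02,guard=1.2)
if not h:
    p=st(); h=robot.line_to(p-nrm*.012,.005,guard=.8)
print("tile",h,rel(st()),F()-f0,robot.observe()["time"])
E
```

```text
f0 [ 0.0369 -0.0448 -0.9138]
sill True [0.1039 0.1111 0.1129] [1.0935 0.906  4.2584]
tile True [0.1035 0.1008 0.1131] [ 0.8649 -0.5908  2.7823] 11.3
```

The up force says it was still rubbing on the sill, and it stopped about 5 mm short of the tiles. I'll lift clear and repeat.

```bash
python3 - <<'E'
from h import *
np.set_printoptions(precision=4,suppress=True)
def st(): return np.array(robot.observe()["tool_pos"])
def rel(p): 
    v=p-P0; return np.array([v@d,v@nrm,v[2]])
def cmd(s,o,u): return P0+s*d+o*nrm+u*Z
robot.line_to(cmd(.104,.101,.1155),.01); robot.pause(.3); f0=F(10); print("f0",f0,rel(st()))
h=robot.line_to(cmd(.104,.090,.1155),.006,guard=1.5)
print("tile",h,rel(st()),F()-f0,robot.observe()["time"])
o=rel(st())[1]
robot.line_to(cmd(.104,o+.0015,.1155),.01); robot.pause(.2); f1=F(10)
print("free",f1,rel(st()))
h=robot.line_to(cmd(.104,o+.0015,.111),.004,guard=1.5); print("sill",h,rel(st()),F()-f0,robot.observe()["time"])
I=robot.grab_frame("scene"); T=robot.grab_frame("top")
cv2.imwrite("pics/touch.png",np.hstack([cv2.resize(I[200:380,200:320],(400,600)),cv2.resize(T[110:290,300:420],(400,600))]))
E
```

```text
f0 [-0.0451 -0.1297 -1.0188] [0.104  0.101  0.1155]
tile True [0.1037 0.0958 0.1148] [0.2909 0.46   0.0978] 13.3333
free [ 0.1392  0.1516 -1.1563] [0.104  0.0974 0.1155]
sill True [0.1039 0.0975 0.1131] [0.8381 1.3664 4.7565] 14.8167
```

View pics/touch.png

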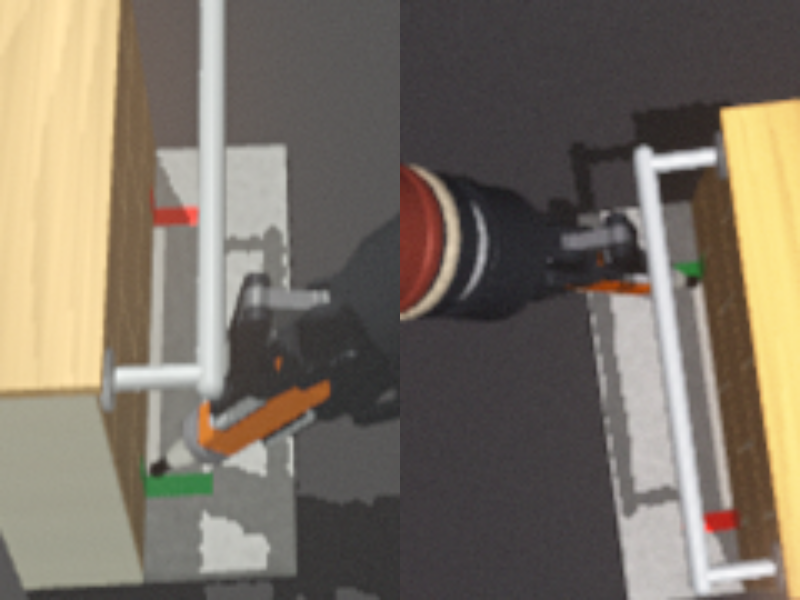

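The nib sits in the corner zone right at the green mark's inner edge, scene about (247,340), with rail and gripper clear. I'll start 1.5 mm farther onto the tape and make contact in small quasi-static steps.

```bash
cat >>h.py <<'E'
def cmd(s,o,u): return P0+s*d+o*nrm+u*Z
def st():
    v=np.array(robot.observe()["tool_pos"])-P0; return np.array([v@d,v@nrm,v[2]])
E
python3 - <<'E'
from h import *
import json
np.set_printoptions(precision=4,suppress=True)
S=.1055;o,u=.0975,.1152
robot.line_to(cmd(S,o,u),.01); robot.pause(.3); f0=F(12); print("f0",f0,st())
for i in range(20):
    o-=.0003; robot.line_to(cmd(S,o,u),.005); robot.pause(.08); f=F(4)-f0
    if f[1]>.4: print("o",round(o,5),f)
    if f[1]>1.5: break
for i in range(20):
    u-=.0002; robot.line_to(cmd(S,o,u),.005); robot.pause(.08); f=F(4)-f0
    if f[2]>.3 : print("u",round(u,5),f,st())
    if f[2]>1.5: break
json.dump(dict(S=S,o=o,u=u,f0=f0.tolist()),open("c.json","w"))
print(robot.observe()["time"])
E
```

```text
f0 [-0.0619  0.1603 -0.9082] [0.1055 0.0975 0.1152]
o 0.0957 [ 0.0145  0.5391 -0.0174]
o 0.0954 [-0.0159  2.2259  0.1567]
u 0.115 [0.145  2.8786 1.2265] [0.1056 0.0954 0.115 ]
u 0.1148 [-0.1962  3.0627  1.7333] [0.1055 0.0954 0.1148]
19.5333
```

The vertical force there may just be tile friction, since the sill showed up near u = 0.113. I'll back off the tiles, find the sill, then close on the tiles again.

```bash
python3 - <<'E'
from h import *
import json
np.set_printoptions(precision=4,suppress=True)
S=.1055;o,u=.0966,.1145
robot.line_to(cmd(S,o,.1150),.01);robot.line_to(cmd(S,o,u),.01); robot.pause(.3); f0=F(12); print("f0",f0,st())
for i in range(20):
    u-=.0002; robot.line_to(cmd(S,o,u),.005); robot.pause(.08); f=F(4)-f0
    if f[2]>.3 : print("u",round(u,5),f,st())
    if f[2]>2: break
for i in range(20):
    o-=.0002; robot.line_to(cmd(S,o,u),.005); robot.pause(.08); f=F(4)-f0
    print("o",round(o,5),f)
    if f[1]>2: break
json.dump(dict(S=S,o=o,u=u,f0=f0.tolist()),open("c.json","w"))
print(robot.observe()["time"])
E
```

```text
f0 [-0.0736  0.2043 -1.0021] [0.1055 0.0966 0.1145]
u 0.1133 [0.197  0.0294 1.3947] [0.1055 0.0966 0.1134]
u 0.1131 [-0.1697  0.2238  2.5448] [0.1056 0.0966 0.1132]
o 0.0964 [-0.0906  0.875   2.6248]
o 0.0962 [0.0722 0.9107 3.4026]
o 0.096 [0.0947 0.1105 3.6189]
o 0.0958 [0.4456 1.9468 3.9984]
o 0.0956 [0.1839 2.6709 4.8977]
25.3583
```

```bash
python3 - <<'E'
from h import *
import json
np.set_printoptions(precision=4,suppress=True)
c=json.load(open("c.json")); S,o,u,f0=c["S"],c["o"],c["u"],np.array(c["f0"])
u+=.0002; L=[]
N=31; xs=np.linspace(S,-.0495,N+1)[1:]
for i,s in enumerate(xs):
    robot.line_to(cmd(s,o,u),.013); f=F(3)-f0; L.append([s,o,u,*f])
    o+=np.clip(.00008*(f[1]-2.6),-.0003,.0003); u+=np.clip(.00008*(f[2]-3.0),-.0003,.0003)
L=np.array(L); print(L[::2]); print("min",L[:,3:].min(0),"max",L[:,3:].max(0))
s=robot.observe(); print(st(),s["time"],s["gripper_width"],s["torque"])
I=robot.grab_frame("scene"); T=robot.grab_frame("top")
cv2.imwrite("pics/end.png",np.hstack([cv2.resize(I[200:380,200:320],(400,600)),cv2.resize(T[110:290,300:420],(400,600))]))
E
```

```text
[[ 0.1005  0.0956  0.1133  0.3661  2.6465  3.6163]
 [ 0.0905  0.0955  0.1133  0.133   2.9266  3.0347]
 [ 0.0805  0.0956  0.1133  0.4832  1.8436  1.7897]
 [ 0.0705  0.0956  0.1132  0.0456  3.7468  3.796 ]
 [ 0.0605  0.0956  0.1133 -0.2332  1.8251  3.5044]
 [ 0.0505  0.0956  0.1133 -0.2134  2.0411  3.1488]
 [ 0.0405  0.0955  0.1133  0.8017  2.7234  2.6747]
 [ 0.0305  0.0955  0.1133  0.0914  3.1751  3.0884]
 [ 0.0205  0.0956  0.1133  0.8013  1.9705  2.3243]
 [ 0.0105  0.0955  0.1133 -0.0839  2.5161  2.1847]
 [ 0.0005  0.0955  0.1132  0.7405  2.813   3.9311]
 [-0.0095  0.0955  0.1133  0.5591  2.3172  1.9884]
 [-0.0195  0.0955  0.1132  0.3463  2.1628  3.2008]
 [-0.0295  0.0955  0.1133  0.0254  2.1569  3.1865]
 [-0.0395  0.0955  0.1133  0.4748  2.4354  2.4071]
 [-0.0495  0.0955  0.1133 -0.9221  3.2533  2.5527]]
min [-0.9221  1.8251  1.7897] max [0.9028 3.7468 3.9311]
[-0.0497  0.0955  0.1132] 43.4417 0.021611696557745065 [ 0.8178  0.2537 -0.0682]
```

View pics/end.png

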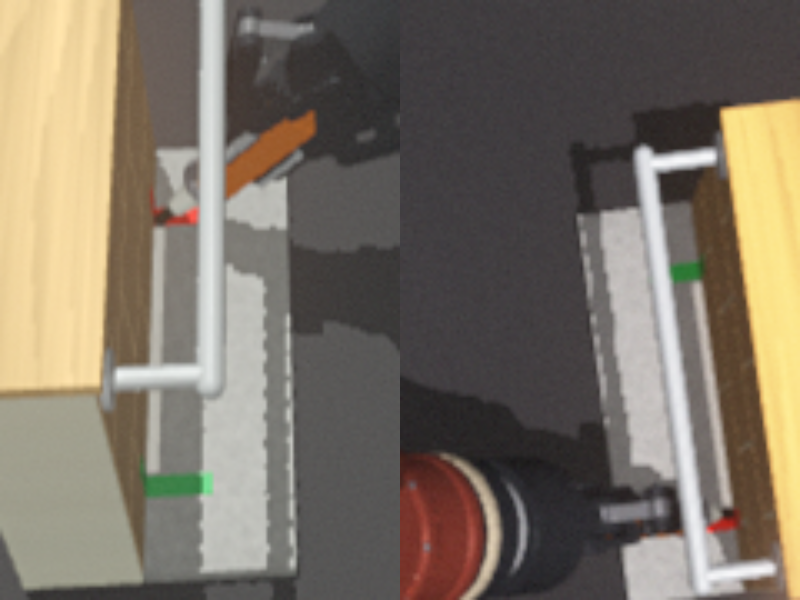

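Forces stayed at 1.8–3.9 N on both faces, and the nib finished on the red mark, scene about (249,265). Now I retreat along the axis, return to the lift pose and compare against the earlier lift picture for slip.

```bash
python3 - <<'E'
from h import *
np.set_printoptions(precision=4,suppress=True)
p=np.array(robot.observe()["tool_pos"])
robot.line_to(p-RL[:,2]*.12,.1)
robot.line_to([.6248,.1762,.27],.2,rotation=[180,0,-165.7]); robot.pause(.2)
s=robot.observe(); print(s["time"],s["tool_pos"],s["tcp_rot"],s["ft_force"])
I=robot.grab_frame("scene"); A=cv2.imread("pics/lift_s.png"); D=cv2.absdiff(I,A)[250:312,400:455].max(2); print("diff",D.max(),(D>40).sum())
def m(X): h=cv2.cvtColor(X[250:312,400:455],cv2.COLOR_BGR2HSV); k=((h[...,0]<20)&(h[...,1]>130)).astype(np.uint8); M=cv2.moments(k,True); return M["m10"]/M["m00"],M["m01"]/M["m00"],.5*np.degrees(np.arctan2(2*M["mu11"],M["mu20"]-M["mu02"]))
print(m(A),m(I))
cv2.imwrite("pics/back.png",np.hstack([cv2.resize(X[230:380,380:480],(400,600)) for X in(A,I)]))
E
```

```text
46.2917 [0.6243 0.1763 0.27  ] [-179.9787   -0.0066 -165.6885] [-0.1075 -0.1989 -1.079 ]
diff 59 6
(37.26973684210526, 29.085526315789473, np.float64(-63.952886027154584)) (37.412526997840175, 28.624190064794817, np.float64(-63.68186972451155))
```

View pics/back.png

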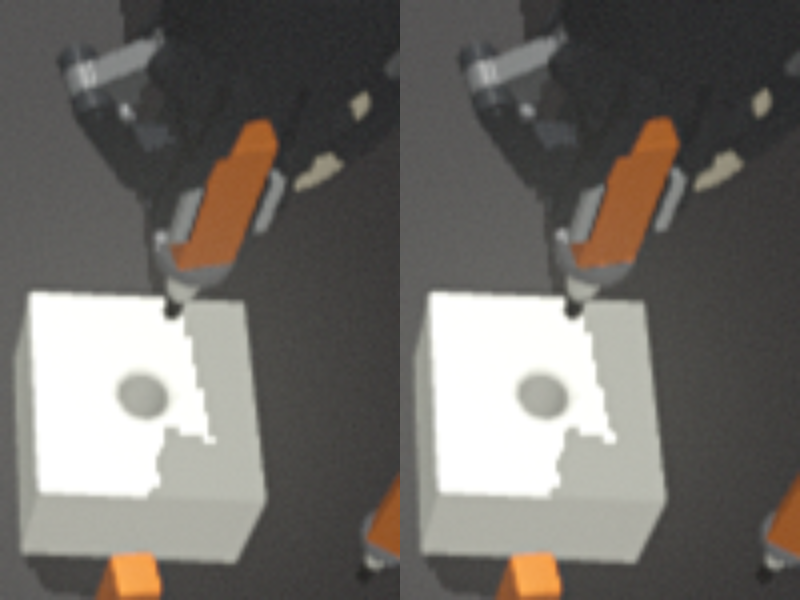

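The two pictures match, so the pen has not slipped and stands upright over the hole at about scene (416,329). Lowering now.

```bash
python3 - <<'E'
from h import *
np.set_printoptions(precision=4,suppress=True)
h=robot.line_to([.6248,.1762,.168],.08,guard=5); print("early",h,robot.observe()["tool_pos"])
if not h:
    h=robot.line_to([.6248,.1762,.156],.008,guard=2); s=robot.observe(); print("seat",h,s["tool_pos"],s["ft_force"])
    if .155<s["tool_pos"][2]<.164:
        robot.set_gripper(.05); robot.line_to([.6248,.1762,.28],.12,guard=6); robot.move_pose([.45,.05,.36],[180,0,-165.7]); robot.pause(.2)
s=robot.observe(); print(s["time"],s["tool_pos"],s["ft_force"],s["gripper_width"])
I=robot.grab_frame("scene"); T=robot.grab_frame("top")
cv2.imwrite("pics/fin.png",np.hstack([cv2.resize(I,(800,600))[240:,:][:360,200:600],cv2.resize(T,(800,600))[150:510,150:550]]))
E
```

```text
early False [0.6252 0.1762 0.1687]
seat True [0.6248 0.1762 0.16  ] [ 0.1476 -0.1162  4.8193]
51.4083 [0.4505 0.0504 0.3593] [-1.2035  0.4728  0.2628] 0.05010059211045561
```

View pics/fin.png

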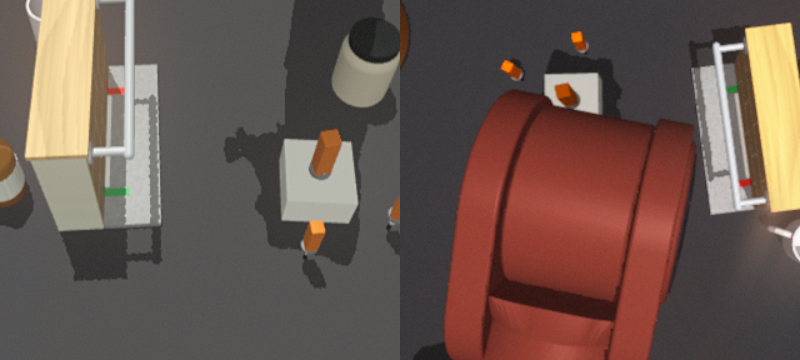

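The pen stands upright on its collar in the stand, at crop (322,160). The gripper is clear, and the canister, soap and mug are where they were.

```bash
python3 -c "
from plant import robot
print(robot.job_done())"
```

```text
the job is handed in; nothing more can be done
None
```

Job handed in at about 51 s: the nib was drawn from the green mark to the red one in one pass, reading 1.8–3.9 N against both tiles and sill (sampled every 5 mm), and the pen is back upright in its stand on its collar.

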